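Weigh a rock core on an arresting beam balance

ROBOT

A 6-joint arm with a two-finger parallel gripper is mounted at the origin on the work surface. World frame = base frame: x ahead of the robot, y to its left, z up, the work surface at z = 0. Lengths are in m, angles in rad, forces in N, time in s.
With the tool pointing down it reaches from about 0.25 to 0.775 m from the base axis. Payload 4 kg.
Tool frame: the origin (TCP) lies between the finger pads; the fingertips stand 25 mm ahead of it and the grasp point (between the pads) lies 6 mm ahead of it (robot.tip_reach is the z of the fingertips in the tool frame, in m); z points along the fingers, y is the line along which they close (so a half turn about z gives the same grasp; the last joint's range is limited). The gripper opens to 94 mm and grips with 3 to 60 N. Pads are 16 mm wide; open, the fingers measure 119 mm over their backs; the gripper's body (75 mm by 177 mm) begins 78 mm behind the grasp point.
Start: joints at [-1.401, 0.087, 1.371, -0, 1.684, -0.103], TCP at [0.148, -0.53, 0.208] pointing down, gripper open.
Joint ranges: [-3.1, 3.1], [-0.76, 2.03], [0.27, 2.55], [-1.08, 4.22], [0.17, 2.65], [-2.57, 2.57]. Speed limits (rad/s): [2.79, 2.79, 3.14, 3.14, 3.14, 3.14].

INTERFACE

Orientations are given as [roll, pitch, yaw] about the fixed x, y, z axes, in that order (R = Rz(yaw) Ry(pitch) Rx(roll)).
In Python, from bench import robot gives the robot as it stands. The module is installed in compiled form; this text tells all that it offers.
- The arm moves only by the shell command python3 -m handwheel 'ROWS'. ROWS is JSON, a list of rows, each a list of 3 entries, a list of its own where there are three numbers: the turn, a rotation vector about the world's x, y, z in units of 90 degrees (1.0 is 90 degrees), then the shift along the world's x, y, z in units of 0.05 m (1.0 is 0.05 m), then the closure, from 0 (fully open) to 1 (shut). A call has 1 to 5 rows; each row shifts and turns the commanded pose from where the row before left it; what a row does not reach is not made up. A row lasts 1/10 s, in which the tool goes at most 50 mm and 8.59 degrees, less where a joint would pass 70% of its speed; a pose out of reach is approached as far as the arm can. A call with a number of a shift or a turn outside -1 to 1 is refused whole. A call with a gripper value outside its range is refused whole. The fingers move at their own pace and stop on an object; the grip force is fixed at half the most. Time passes only in rows, so rows that do not move let the fingers close. It gives the time, the measured TCP pose, the force, the opening and the grip force at its end, in the units of the state.
- robot.get_obs(): the state, without advancing time (a new reading comes with each control period).
- robot.snapshot(name): name is "scene" or "top" or "wrist"; returns (picture, depth): 384x512x3 uint8, red, green, blue; 384x512 float32, m along the optical axis (not along the pixel's ray), 0 where there is no reading.
- robot.calibration(name): a dict with "mtx" (3x3 intrinsics, pixels), "extrinsics" (4x4, takes a point from camera to world coordinates); the wrist camera has in their place "hand_eye" (4x4, takes a point from camera to tool coordinates, whose origin is the TCP and whose axes are the flange's). Camera axes: x right, y down, z forward; pixel columns grow to the right and rows downward; lengths in m; the calibration is good to about 2 mm. A picture is of the moment at which its call begins: read the wrist's pose just before it. calibration takes no time and is no camera call.
- robot.close_job(): hands the job in; it is judged then, once.
Trained networks look in the newest picture that a camera, given by its name, has taken for a name from the list of things; names that differ only in an ending like _2 or _b are one class to them, and where a whole thing is asked for, a point or a joint stands for the part that bears it (a point fixed in the world has none). Each returns a list of dicts, best first, with "p" (0 to 1); they miss things now and then, are a little off and sometimes report something else, mostly with a low value. They report only what shows in the picture. A call takes as long as a camera call. They do not tell look-alikes from the thing itself.
- robot.boxes_of(query, camera): "bbox" ([left, top, right, bottom] in pixels, round what is visible of it).
The state is a dict: "time": time; "joint_positions": joint angles; "qvel": joint speeds; "joint_torque": joint torques, N m; "tool_pos": TCP position; "ee_rot": TCP orientation; "wrist_force": force on the tool from outside, world axes, zero at the start; "wrist_torque": the same for the moment, N m; "width": finger opening in m; "finger_force": force on a finger pad.
Only numpy, scipy, OpenCV 4.12 (cv2) and the standard library are available. Lean on these libraries where they do the work, as an engineer would, in place of code of your own. Each camera call takes 0.05 s, during which the arm holds its last target. There are 200 camera calls.

TASK

Stand the green rock core gently upright in the copper dish on the balance while its beam is still arrested, then throw the red-balled arrest lever fully over to release the beam, and leave it to swing free, hands off, until it has come to rest and stayed still for a good second. Then throw the lever fully back to arrest the beam again, and only after that flip the lamp switch to off. Leave the core in the dish, the brass weight on its pan, and everything else on the bench where it stands.

Things in the scene. Friction and masses are not known exactly. Their poses are not given: they have to be found in the camera images.
- balance: Beige beam balance, fixed. Origin: centre of its underside; -x is its front, towards the robot. Base x -75 to 100, y +-130 mm, 50 mm high. Beam along y above it, pivot 110 mm high; at y = +150 and -150 mm, x = 0, it carries two steel pans of 52 mm radius that stay level, tops 145 mm high when arrested; one holds the copper dish, the other the brass weight. Back column x 50 to 140, y +-50 mm.
- hood_edge (a point): Middle of the lower front edge of the balance's reading hood, 260 mm high. The hood overhangs the middle of the balance: in its frame x -107 to 140, y +-50 mm, 260 to 330 mm high, eyepieces on top to 410 mm high (x -15 to 75 mm). The arrest lever stands below it, so the tool must slant in under the hood from the front.
- arrest_lever_hinge (a point): Hinge point of the arrest lever, fixed to the balance at x = -92 mm, y = 0, 45 mm high. The hinge axis is the balance's x axis; the lever swings sideways, in the balance's y-z plane.
- arrest_lever_ball (a point): Centre of the red ball (12 mm radius) at the end of the arrest lever, 85 mm from the hinge; the stem is a 10 mm thick steel rod. Moves with the lever.
- arrest_lever (a joint): Arrest lever angle in rad: 0 = beam arrested, leaning 0.55 rad to the balance's -y side; 1.1 = beam released, leaning 0.55 rad to its +y side. Upright at 0.55. An over-centre spring snaps it to the nearer end; about 2 N at the ball throws it.
- beam (a joint): Beam angle in rad: 0 = level (held there when arrested); positive = the balance's +y pan up. Free beam swings within +-0.115.
- dish: Round open copper dish, 84 mm outer and 78 mm inner diameter, 14 mm high, floor 4 mm thick, standing loose on one of the two pans. Origin: centre of its underside; z up.
- ref_weight: Brass reference weight, 42 mm diameter, 50 mm high with a small knob, standing loose on the other pan. Origin: centre of its underside; z up.
- green_core: Green cylinder of rock (drill core), 42 mm diameter, 90 mm high, about 0.34 kg, standing upright on the cork-topped board. Origin: centre of its underside; z along its axis, up.
- red_core: Red-brown rock core, same size, standing on the board. Origin: centre of its underside.
- grey_core: Grey rock core, same size, standing on the board. Origin: centre of its underside.
- core_board: Wooden board with cork top, 100 (x) by 250 (y) by 10 mm, fixed; the three cores stand on it in a row along its y at -78, 0 and +78 mm in any order. Origin: centre of its underside.
- switch_box: Grey lamp switch box, 120 by 120 by 50 mm high, fixed. Origin: centre of its underside; -x is its front. The toggle hinges 55 mm above the origin, about the box's y axis.
- lamp_switch_tip (a point): Centre of the black ball (10 mm radius) at the end of the lamp toggle, 65 mm from its hinge. Moves with it.
- lamp_switch (a joint): Lamp toggle angle in rad: 0 = on, leaning 0.55 rad to the box's front (-x); 1.1 = off, leaning 0.55 rad to its back (+x). An over-centre spring snaps it to the nearer end; about 2 N throws it.
- amber_bottle: Small amber bottle, 38 mm diameter, 85 mm high, loose. Origin: centre of its underside.
- white_bottle: Small white bottle, 32 mm diameter, 75 mm high, loose. Origin: centre of its underside.
- water_bottle: Clear bottle with blue label, 64 mm diameter, 190 mm high, loose. Origin: centre of its underside.
- brush: Brush, 160 mm long, lying loose on the bench along its x axis. Origin: centre of its underside.
Things that resemble listed ones, but are neither listed nor needed, are in the scene too. Of the things shaped like the ref_weight, the brass one is meant.

How it is judged:
By the outcome, as a careful person would: the job done as asked, in the order asked, and still so for the second after the job is handed in, with the robot touching nothing.
It also fails if it takes over 72 s, if anything falls off the work surface, if the arm or the gripper's body presses on something with over 40 N, if the wrist force passes 120 N, or if a joint passes its speed limit or range.

## Working session

There is one attempt and no reset: what is moved stays moved. The work goes in short steps, Python scripts to look and compute and a shell command to move; the robot and the scene stay as the last step left them, time stands still between calls to the robot, and variables do not carry over. Pictures are saved under pics/ and viewed, at most 10 in all, crops included, and the job is handed in when it is done.

```bash
mkdir -p pics
cat > h.py <<'E'
import numpy as np, cv2
from bench import robot
def snap(n):
    o=robot.get_obs(); im,d=robot.snapshot(n); c=robot.calibration(n); K=np.array(c["mtx"])
    if n=="wrist":
        from scipy.spatial.transform import Rotation as R
        T=np.eye(4); T[:3,:3]=R.from_euler("xyz",o["ee_rot"]).as_matrix(); T[:3,3]=o["tool_pos"]; T=T@np.array(c["hand_eye"])
    else: T=np.array(c["extrinsics"])
    h,w=d.shape; u,v=np.meshgrid(np.arange(w),np.arange(h))
    P=np.stack([(u-K[0,2])*d/K[0,0],(v-K[1,2])*d/K[1,1],d],-1)@T[:3,:3].T+T[:3,3]
    P[d==0]=np.nan
    return im,d,P,K,T
def save(im,f): cv2.imwrite("pics/"+f,im[...,::-1])
E
python3 - <<'E'
from h import *
for n in("top","scene"):
    im,d,P,K,T=snap(n); save(im,n+"1.png"); print(n,T[:3,3].round(3),T[:3,2].round(2))
    for q in["balance","arrest_lever_ball","dish","ref_weight","green_core","red_core","grey_core","core_board","switch_box","lamp_switch_tip","water_bottle","hood_edge"]:
        for b in robot.boxes_of(q,n)[:2]:
            x0,y0,x1,y1=[int(round(v)) for v in b["bbox"]]
            p=P[max(y0,0):y1+1,max(x0,0):x1+1].reshape(-1,3)
            cx,cy=(x0+x1)//2,(y0+y1)//2
            print(q,round(b["p"],2),[x0,y0,x1,y1],"centre",P[min(cy,383),min(cx,511)].round(3),"med",np.nanmedian(p,0).round(3),"zmax",np.nanmax(p[:,2]).round(3))
o=robot.get_obs(); print(o)
E
```

```text
top [ 0.223 -0.039  1.596] [ 0.2  -0.01 -0.98]
balance 0.88 [166, 99, 286, 192] centre [0.624 0.052 0.334] med [0.665 0.053 0.046] zmax 0.416
arrest_lever_ball 0.44 [165, 98, 285, 194] centre [0.622 0.055 0.328] med [0.663 0.057 0.044] zmax 0.416
dish 0.77 [258, 141, 282, 168] centre [ 0.65  -0.086  0.152] med [ 0.65  -0.086  0.148] zmax 0.167
ref_weight 0.67 [174, 156, 187, 170] centre [0.61  0.216 0.176] med [0.611 0.214 0.17 ] zmax 0.2
ref_weight 0.65 [192, 205, 203, 218] centre [0.469 0.172 0.047] med [0.469 0.172 0.028] zmax 0.058
green_core 0.58 [324, 205, 338, 223] centre [ 0.452 -0.297  0.096] med [ 0.455 -0.301  0.056] zmax 0.107
green_core 0.42 [281, 242, 290, 252] centre [ 0.339 -0.138  0.087] med [ 0.342 -0.141  0.057] zmax 0.091
red_core 0.73 [136, 220, 173, 257] centre [0.372 0.318 0.056] med [0.372 0.318 0.049] zmax 0.125
red_core 0.52 [302, 211, 314, 222] centre [ 0.445 -0.218  0.096] med [ 0.445 -0.218  0.094] zmax 0.107
grey_core 0.7 [345, 203, 361, 220] centre [ 0.463 -0.373  0.098] med [ 0.465 -0.379  0.044] zmax 0.109
core_board 0.93 [294, 200, 364, 235] centre [
[... 2238 characters left out ...]
ax 0.411
{'time': 1.3, 'joint_positions': array([-1.40109882e+00,  8.71844607e-02,  1.37072213e+00, -1.34869913e-05,
        1.68361391e+00, -1.03122154e-01]), 'qvel': array([ 0.00026103, -0.00074853, -0.00115376,  0.00260547,  0.00083712,
       -0.0013047 ]), 'joint_torque': array([ 1.52888888e-04, -3.40036082e+01, -3.02596593e+01,  7.19107362e-02,
        2.37649080e-02, -5.00091446e-06]), 'tool_pos': array([ 0.14817622, -0.52966745,  0.20790313]), 'ee_rot': array([3.14152227e+00, 2.07570198e-05, 2.72818146e-01]), 'wrist_force': array([-0.58971019, -0.17278155, -0.50127969]), 'wrist_torque': array([ 0.05379276, -0.03230767, -0.00869819]), 'finger_force': 0.0, 'width': 0.09387843714821514}
```

```bash
python3 -c "
import cv2
a=cv2.imread('pics/top1.png')[80:280,110:390];cv2.imwrite('pics/top1c.png',cv2.resize(a,(784,560),interpolation=cv2.INTER_CUBIC))
a=cv2.imread('pics/scene1.png');cv2.imwrite('pics/scene1c.png',cv2.resize(a,(800,600),interpolation=cv2.INTER_CUBIC))"
```

```text
(no output)
```

View pics/top1c.png

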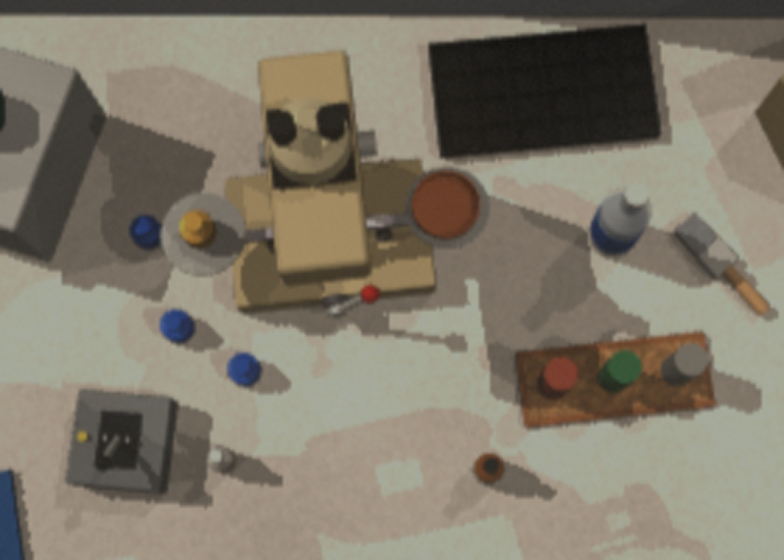

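View pics/scene1c.png

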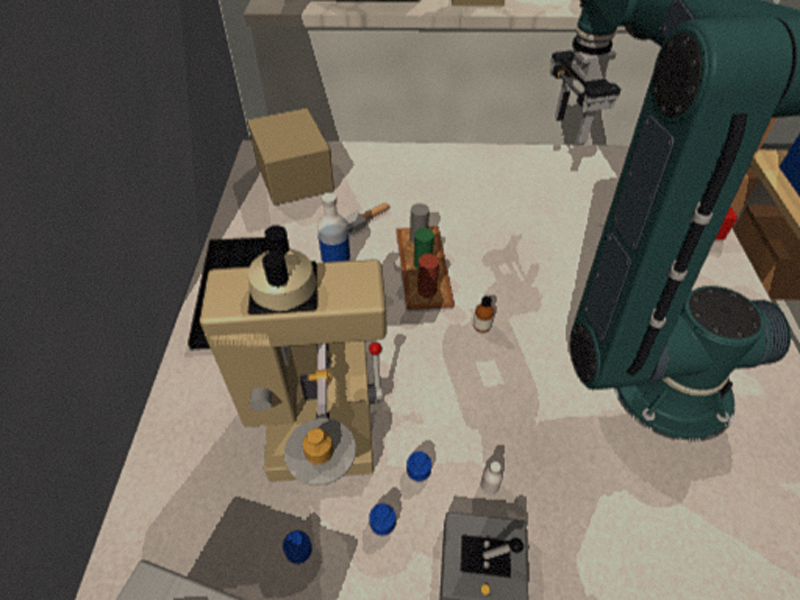

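```bash
cat > m.py <<'E'
from h import *
for n in("top","scene"):
    im,d,P,K,T=snap(n)
    hsv=cv2.cvtColor(im,cv2.COLOR_RGB2HSV); H,S,V=hsv[...,0].astype(int),hsv[...,1],hsv[...,2]
    x,y,z=P[...,0],P[...,1],P[...,2]
    def rep(nm,m):
        p=P[m]; 
        if len(p)<3: print(n,nm,len(p)); return
        print(n,nm,len(p),"mean",p.mean(0).round(4),"mid",((p.max(0)+p.min(0))/2).round(4),"ext",np.ptp(p,0).round(3))
    def box(x0,x1,y0,y1,z0,z1): return (x>x0)&(x<x1)&(y>y0)&(y<y1)&(z>z0)&(z<z1)
    rep("green top",box(.38,.52,-.42,-.15,.094,.112)&(H>45)&(H<90)&(S>60))
    rep("red top",box(.38,.52,-.26,-.15,.094,.112))
    rep("grey top",box(.38,.52,-.42,-.337,.094,.112))
    m=box(.38,.52,-.48,-.12,.004,.02); p=P[m]; r=cv2.minAreaRect(p[:,:2].astype(np.float32)*1000); print(n,"board",r)
    rep("dish all",box(.57,.73,-.17,0,.135,.19)&((H<12)|(H>170))&(S>110))
    rep("pan -y",box(.57,.73,-.17,-.02,.135,.175))
    rep("weight mid",box(.55,.67,.15,.28,.16,.21)&(H>10)&(H<30)&(S>120))
    rep("weight body",box(.55,.67,.15,.28,.180,.196))
    rep("pan +y",box(.55,.68,.15,.28,.13,.158))
    rep("ball",box(.48,.6,-.06,.13,.08,.16)&((H<8)|(H>172))&(S>150))
    rep("switch tip",box(.3,.42,.27,.36,.103,.14))
    m=box(.28,.46,.23,.42,.044,.054); r=cv2.minAreaRect(P[m][:,:2].astype(np.float32)*1000); print(n,"box",r)
    m=box(.4,.72,0,.11,.31,.345); r=cv2.minAreaRect(P[m][:,:2].astype(np.float32)*1000); print(n,"hood top",r)
    m=box(.48,.85,-.12,.24,.04,.056); r=cv2.minAreaRect(P[m][:,:2].astype(np.float32)*1000); print(n,"base top",r)
print(np.array(robot.calibration("wrist")["hand_eye"]).round(3), robot.tip_reach)
E
python3 m.py
```

```text
top green top 97 mean [ 0.4626 -0.3025  0.0996] mid [ 0.4622 -0.3024  0.0999] ext [0.036 0.039 0.01 ]
top red top 106 mean [ 0.4534 -0.2233  0.1003] mid [ 0.453  -0.2225  0.1015] ext [0.039 0.039 0.014]
top grey top 109 mean [ 0.4716 -0.3846  0.1001] mid [ 0.4713 -0.3846  0.1002] ext [0.039 0.041 0.012]
top board ((449.9933776855469, -300.7449951171875), (136.68792724609375, 358.18218994140625), 0.20390208065509796)
top dish all 447 mean [ 0.6555 -0.0811  0.1503] mid [ 0.6538 -0.0806  0.1522] ext [0.085 0.079 0.025]
top pan -y 693 mean [ 0.651  -0.0835  0.1487] mid [ 0.653  -0.0842  0.1501] ext [0.102 0.1   0.03 ]
top weight mid 118 mean [0.616  0.216  0.1804] mid [0.6194 0.2179 0.1809] ext [0.041 0.038 0.036]
top weight body 37 mean [0.6184 0.2169 0.191 ] mid [0.619  0.2184 0.1878] ext [0.02  0.033 0.015]
top pan +y 575 mean [0.6159 0.2123 0.1438] mid [0.6182 0.215  0.1458] ext [0.105 0.104 0.024]
top ball 27 mean [0.5494 0.0113 0.1262] mid [0.5494 0.0117 0.1267] ext [0.019 0.017 0.014]
top switch tip 28 mean [0.3418 0.3278 0.1165] mid [0.3412 0.3275 0.1157] ext [0.017 0.017 0.013]

[... 1057 characters left out ...]
2144 0.1479] ext [0.103 0.104 0.02 ]
scene ball 52 mean [0.5518 0.0139 0.1238] mid [0.5519 0.0122 0.1233] ext [0.019 0.021 0.011]
scene switch tip 76 mean [0.3459 0.3311 0.1154] mid [0.3452 0.3294 0.1128] ext [0.017 0.019 0.018]
scene box ((378.72137451171875, 326.4860534667969), (120.51303100585938, 120.04428100585938), 85.1158218383789)
scene hood top ((626.7467041015625, 65.8062973022461), (192.64503479003906, 100.1641616821289), 6.949371337890625)
scene base top ((631.8805541992188, 71.4052963256836), (283.6537780761719, 252.2611541748047), 4.936099529266357)
[[-0.001 -0.969 -0.248  0.071]
 [ 1.    -0.001  0.    -0.   ]
 [-0.001 -0.248  0.969 -0.175]
 [ 0.     0.     0.     1.   ]] 0.025
```

```bash
python3 -m handwheel '[[[0,0,0.09],[0.63,0.46,0],0],[[0,0,0.09],[0.63,0.46,0],0],[[0,0,0.09],[0.63,0.46,0],0],[[0,0,0.09],[0.63,0.46,0],0],[[0,0,0.09],[0.63,0.46,0],0]]'; python3 -m handwheel '[[[0,0,0.09],[0.63,0.46,0],0],[[0,0,0.09],[0.63,0.46,0],0],[[0,0,0.09],[0.63,0.46,0],0],[[0,0,0.09],[0.63,0.46,0],0],[[0,0,0.09],[0.63,0.46,0],0]]'
```

```text
time: 1.9
tool_pos: [0.3067, -0.4137, 0.208]
ee_rot: [3.141, 0.0, 0.985]
wrist_force: [0.5, -0.5, -0.9]
width: 0.0941
finger_force: 0.0
time: 2.4
tool_pos: [0.4644, -0.2986, 0.208]
ee_rot: [3.141, 0.0, 1.692]
wrist_force: [-0.4, -0.6, 0.7]
width: 0.0938
finger_force: 0.0
```

```bash
python3 -m handwheel '[[[0,0,0],[0,0,0],0],[[0,0,0],[0,0,0],0]]'
python3 - <<'E'
from h import *
im,d,P,K,T=snap("wrist"); save(im,"w1.png")
hsv=cv2.cvtColor(im,cv2.COLOR_RGB2HSV); H,S=hsv[...,0],hsv[...,1]; z=P[...,2]
m=(z>.093)&(z<.112)&(H>45)&(H<90)&(S>60); p=P[m]
print(len(p),p.mean(0).round(4),((p.max(0)+p.min(0))/2).round(4),np.ptp(p,0).round(3))
c,r=cv2.minEnclosingCircle(p[:,:2].astype(np.float32)*1000);print(c,r)
E
```

```text
time: 2.6
tool_pos: [0.4634, -0.2993, 0.2077]
ee_rot: [-3.141, 0.0, 1.687]
wrist_force: [-0.4, -0.9, 1.0]
width: 0.0941
finger_force: 0.0
1621 [ 0.4635 -0.3033  0.0981] [ 0.4635 -0.3041  0.0967] [0.04  0.041 0.007]
(463.7137145996094, -304.0238342285156) 20.554672241210938
```

```bash
python3 -m handwheel '[[[0,0,0],[0,-0.08,-0.6],0],[[0,0,0],[0,0,-0.6],0],[[0,0,0],[0,0,-0.6],0],[[0,0,0],[0,0,-0.4],0],[[0,0,0],[0,0,-0.28],0]]';  python3 -m handwheel '[[[0,0,0],[0,0,0],0],[[0,0,0],[0,0,0],0.5],[[0,0,0],[0,0,0],1],[[0,0,0],[0,0,0],1],[[0,0,0],[0,0,0],1]]'; python3 -m handwheel '[[[0,0,0],[0,0,0],1],[[0,0,0],[0,0,0],1],[[0,0,0],[0,0,0],1]]'
```

```text
time: 3.15
tool_pos: [0.4612, -0.3044, 0.082]
ee_rot: [-3.14, -0.002, 1.683]
wrist_force: [0.1, -0.0, -0.0]
width: 0.0936
finger_force: 0.0
time: 3.65
tool_pos: [0.4637, -0.3041, 0.085]
ee_rot: [3.14, 0.001, 1.687]
wrist_force: [-0.7, 0.2, 0.2]
width: 0.0651
finger_force: 0.0
time: 3.95
tool_pos: [0.4635, -0.3036, 0.0841]
ee_rot: [3.141, 0.0, 1.687]
wrist_force: [0.4, -0.4, -2.2]
width: 0.0413
finger_force: 25.1
```

```bash
python3 -m handwheel '[[[0,0,0],[0,0,0.2],1],[[0,0,0],[0,0,0.5],1],[[0,0,0],[0,0,0.8],1],[[0,0,0],[0,0,0.9],1],[[0,0,0],[0,0,0.9],1]]';  python3 -m handwheel '[[[0,0,0],[0.2,0.3,0.4],1],[[0,0,0],[0.5,0.6,0],1],[[0,0,0],[0.6,0.7,0],1],[[0,0,0],[0.6,0.7,0],1],[[0,0,0],[0.6,0.7,0],1]]'; python3 -m handwheel '[[[0,0,0],[0.6,0.7,0],1],[[0,0,0],[0.4,0.4,0],1],[[0,0,0],[0.2,0.2,0],1],[[0,0,0],[0,0,0],1],[[0,0,0],[0,0,0],1]]'
python3 - <<'E'
from h import *
im,d,P,K,T=snap("wrist"); save(im,"w2.png")
im2,d2,P2,_,_=snap("scene"); save(im2,"s2.png")
hsv=cv2.cvtColor(im,cv2.COLOR_RGB2HSV); H,S=hsv[...,0],hsv[...,1]; x,y,z=P[...,0],P[...,1],P[...,2]
near=(x>.58)&(x<.73)&(y>-.17)&(y<.0)
for nm,m in(("rim",near&(z>.154)&(z<.164)),("copper",near&(z>.140)&(z<.17)&((H<14)|(H>170))&(S>100)),("pan",near&(z>.135)&(z<.15)),("core",near&(z>.165)&(z<.27)&(H>45)&(H<90)&(S>60))):
    p=P[m]
    if len(p): print(nm,len(p),p.mean(0).round(4),np.nanmin(p,0).round(4),np.nanmax(p,0).round(4),cv2.minEnclosingCircle(p[:,:2].astype(np.float32)*1000))
print(robot.get_obs()["tool_pos"])
E
```

```text
time: 4.45
tool_pos: [0.4624, -0.3031, 0.2497]
ee_rot: [-3.14, -0.002, 1.687]
wrist_force: [0.5, 0.4, -3.4]
width: 0.0412
finger_force: 30.0
time: 4.95
tool_pos: [0.5886, -0.1523, 0.2684]
ee_rot: [-3.14, -0.0, 1.686]
wrist_force: [-0.3, -0.2, -3.2]
width: 0.0414
finger_force: 30.0
time: 5.45
tool_pos: [0.6474, -0.0898, 0.2686]
ee_rot: [-3.14, 0.001, 1.686]
wrist_force: [-0.5, 0.3, -2.4]
width: 0.0415
finger_force: 30.0
rim 809 [ 0.6566 -0.0708  0.1572] [ 0.6128 -0.115   0.154 ] [ 0.6962 -0.0409  0.1597] ((654.5322265625, -82.61974334716797), 41.939109802246094)
copper 4556 [ 0.656  -0.0717  0.1493] [ 0.6115 -0.1141  0.1425] [ 0.6951 -0.0409  0.1597] ((652.9398193359375, -82.68002319335938), 42.675716400146484)
pan 5919 [ 0.6539 -0.0706  0.1462] [ 0.6021 -0.1254  0.1398] [ 0.7054 -0.033   0.15  ] ((653.9728393554688, -84.5308837890625), 51.978939056396484)
core 1483 [ 0.645  -0.0731  0.2393] [ 0.6241 -0.089   0.1934] [ 0.6647 -0.0694  0.27  ] ((644.4097900390625, -82.2020034790039), 20.420164108276367)
[ 0.64726009 -0.09034861  0.26922682]
```

View pics/w2.png

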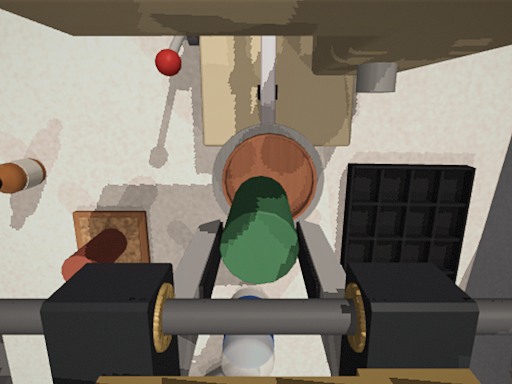

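```bash
python3 -m handwheel '[[[0,0,0],[0.14,0.15,0],1],[[0,0,0],[0,0,-0.3],1],[[0,0,0],[0,0,-0.3],1],[[0,0,0],[0,0,-0.16],1],[[0,0,0],[0,0,-0.04],1]]'; python3 -m handwheel '[[[0,0,0],[0,0,-0.04],1],[[0,0,0],[0,0,-0.03],1],[[0,0,0],[0,0,-0.0],1],[[0,0,0],[0,0,0],1]]'
```

```text
time: 6.05
tool_pos: [0.6545, -0.0813, 0.2275]
ee_rot: [-3.139, -0.001, 1.686]
wrist_force: [0.9, 0.6, -3.8]
width: 0.0415
finger_force: 30.0
time: 6.45
tool_pos: [0.6554, -0.0812, 0.2261]
ee_rot: [3.14, 0.0, 1.686]
wrist_force: [-0.2, 0.0, -4.0]
width: 0.0411
finger_force: 30.0
```

Lower in about 1 mm steps until the wrist force shows contact.

```bash
for i in 1 2; do :; done; python3 -m handwheel '[[[0,0,0],[0,0,-0.02],1],[[0,0,0],[0,0,-0.02],1],[[0,0,0],[0,0,0],1]]'; python3 -m handwheel '[[[0,0,0],[0,0,-0.02],1],[[0,0,0],[0,0,0],1]]'
```

```text
time: 6.75
tool_pos: [0.6553, -0.0812, 0.2235]
ee_rot: [3.141, 0.0, 1.687]
wrist_force: [0.3, 0.8, -2.5]
width: 0.0416
finger_force: 30.0
time: 6.95
tool_pos: [0.6553, -0.0812, 0.2228]
ee_rot: [3.141, 0.0, 1.687]
wrist_force: [-0.3, 0.3, -1.7]
width: 0.0412
finger_force: 30.0
```

```bash
python3 -m handwheel '[[[0,0,0],[0,0,-0.01],1],[[0,0,0],[0,0,-0.01],1],[[0,0,0],[0,0,0],1]]'
```

```text
time: 7.25
tool_pos: [0.6553, -0.0812, 0.2224]
ee_rot: [3.14, 0.0, 1.687]
wrist_force: [-0.5, -0.1, 0.7]
width: 0.0415
finger_force: 30.0
```

```bash
python3 -m handwheel '[[[0,0,0],[0,0,0],0.5],[[0,0,0],[0,0,0],0.4],[[0,0,0],[0,0,0],0.2],[[0,0,0],[0,0,0],0],[[0,0,0],[0,0,0],0]]'; python3 -m handwheel '[[[0,0,0],[0,0,0],0],[[0,0,0],[0,0,0],0]]'
```

```text
time: 7.75
tool_pos: [0.6552, -0.0812, 0.2213]
ee_rot: [-3.142, -0.0, 1.687]
wrist_force: [-0.1, -0.2, 0.2]
width: 0.0757
finger_force: 0.0
time: 7.95
tool_pos: [0.6552, -0.0812, 0.2214]
ee_rot: [3.142, -0.0, 1.687]
wrist_force: [0.3, 0.2, -0.6]
width: 0.0913
finger_force: 0.0
```

```bash
python3 -m handwheel '[[[0,0,0],[0,0,0.3],0],[[0,0,0],[0,0,0.6],0],[[0,0,0],[0,0,0.6],0],[[0,0,0],[-0.3,0,0],0],[[0,0,0],[-0.6,0.1,0],0]]';  python3 -m handwheel '[[[0,0,0.091],[-0.8,0.15,0],0.3],[[0,0,0.091],[-0.8,0.15,0],0.6],[[0,0,0.091],[-0.8,0.2,0],1],[[0,0,0.091],[-0.6,0.2,0],1],[[0,0,0.091],[0,0,0],1]]'; python3 -m handwheel '[[[0,0,0.091],[0,0,0],1],[[0,0,0.091],[0,0,0],1],[[0,0,0.091],[0,0,0],1],[[0,0,0.091],[0,0,0],1],[[0,0,0.091],[0,0,0],1]]'; python3 -m handwheel '[[[0,0,0.091],[0,0,0],1],[[0.0094,-0.083,0],[0,0,0],1],[[0.0094,-0.083,0],[0,0,0],1],[[0.0094,-0.083,0],[0,0,0],1],[[0.0094,-0.083,0],[0,0,0],1]]'; python3 -m handwheel '[[[0.0094,-0.083,0],[0,0,-0.3],1],[[0.0094,-0.083,0],[0,0,-0.6],1],[[0,0,0],[0,0,-0.6],1],[[0,0,0],[0,0,-0.4],1],[[0,0,0],[0,0,0],1]]'
cat > b.py <<'E'
from h import *
from scipy.spatial.transform import Rotation as R
def bal(p): 
    c,s=np.cos(.113),np.sin(.113); d=np.array(p)-[.637,.065,0]; return np.array([c*d[0]+s*d[1],-s*d[0]+c*d[1],d[2]])
def wor(p):
    c,s=np.cos(.113),np.sin(.113); return np.array([.637+c*p[0]-s*p[1],.065+s*p[0]+c*p[1],p[2]])
def pose():
    o=robot.get_obs(); M=R.from_euler("xyz",o["ee_rot"]).as_matrix(); t=o["tool_pos"]+M[:,2]*robot.tip_reach
    print("t",o["time"],"tcp",o["tool_pos"].round(4),"tipbal",bal(t).round(4),"ztool bal",(bal(M[:,2]+[.637,.065,0])).round(3),"ytool",bal(M[:,1]+[.637,.065,0]).round(3),"w",round(o["width"],3)); return t
E
python3 - <<'E'
from b import *
t=pose()
for y in(-.085,.01): print(((wor([-.084,y,.097])-t)/.05).round(2))
im,d,P,K,T=snap("scene"); save(im,"s3.png")
E
```

```text
time: 8.45
tool_pos: [0.6114, -0.0768, 0.2983]
ee_rot: [3.138, 0.001, 1.686]
wrist_force: [-0.2, -0.7, 0.1]
width: 0.0941
finger_force: 0.0
time: 8.95
tool_pos: [0.4575, -0.0401, 0.2995]
ee_rot: [3.139, 0.003, 2.408]
wrist_force: [0.7, -0.1, 0.4]
width: 0.0573
finger_force: 0.0
time: 9.45
tool_pos: [0.4603, -0.0412, 0.298]
ee_rot: [-3.141, 0.002, 3.122]
wrist_force: [0.1, 0.7, -0.3]
width: 0.0176
finger_force: 0.0
time: 9.95
tool_pos: [0.4605, -0.041, 0.2994]
ee_rot: [-3.136, 0.533, -3.021]
wrist_force: [-0.1, -0.3, -0.1]
width: 0.0007
finger_force: 0.0
time: 10.45
tool_pos: [0.4585, -0.0405, 0.1984]
ee_rot: [-3.141, 0.783, -3.025]
wrist_force: [0.3, 0.8, 0.3]
width: 0.0004
finger_force: 0.0
t 10.45 tcp [ 0.4585 -0.0405  0.1984] tipbal [-0.1716 -0.0847  0.1807] ztool bal [ 0.706  0.002 -0.709] ytool [-0.003  1.    -0.001] w 0.0
[ 1.74  0.19 -1.67]
[ 1.53  2.08 -1.67]
```

View pics/s3.png

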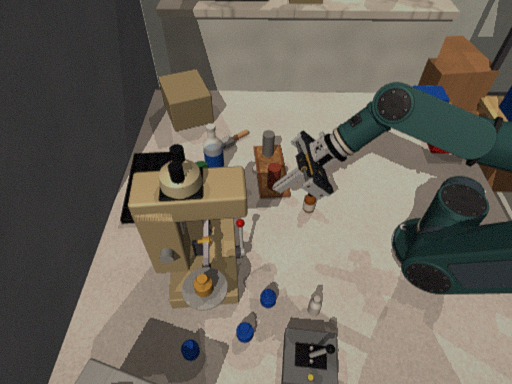

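```bash
python3 -c "
from b import *
im,d,P,K,T=snap('top'); x,y,z=P[...,0],P[...,1],P[...,2]
m=(x>.6)&(x<.72)&(y>-.16)&(y<0)&(z>.225)&(z<.25);p=P[m];print('core top',len(p),p.mean(0).round(4),np.ptp(p,0).round(3))
"; python3 -m handwheel '[[[0,0,0],[0.43,0.05,-0.42],1],[[0,0,0],[0.43,0.05,-0.42],1],[[0,0,0],[0.43,0.05,-0.42],1],[[0,0,0],[0.43,0.05,-0.42],1],[[0,0,0],[0,0,0],1]]';  python3 -m handwheel '[[[0,0,0],[-0.02,0.19,0],1],[[0,0,0],[-0.02,0.19,0],1],[[0,0,0],[-0.02,0.19,0],1],[[0,0,0],[-0.02,0.19,0],1],[[0,0,0],[-0.02,0.19,0],1]]'; python3 -c "
from b import *
pose()"
```

```text
core top 140 [ 0.6532 -0.0807  0.2371] [0.042 0.039 0.022]
time: 11.05
tool_pos: [0.5476, -0.0302, 0.116]
ee_rot: [-3.14, 0.784, -3.022]
wrist_force: [-0.8, -0.6, -1.4]
width: 0.0002
finger_force: 0.0
time: 11.55
tool_pos: [0.5454, 0.0103, 0.1285]
ee_rot: [-3.112, 0.802, -3.008]
wrist_force: [-55.5, -28.1, 40.8]
width: 0.0005
finger_force: 32.7
t 11.55 tcp [0.5454 0.0103 0.1285] tipbal [-0.0792 -0.0444  0.1112] ztool bal [ 0.719 -0.015 -0.695] ytool [ 0.001  1.    -0.021] w 0.001
```

```bash
python3 -m handwheel '[[[0,0,0],[-0.15,-0.1,0.15],1],[[0,0,0],[-0.1,-0.2,0.1],1]]'; python3 -c "
from b import *
pose()
im,d,P,K,T=snap('scene'); save(im[150:270,150:310],'x.png')
import cv2; a=cv2.imread('pics/x.png'); cv2.imwrite('pics/s4.png',cv2.resize(a,(800,600),interpolation=cv2.INTER_CUBIC))
im,d,P,K,T=snap('wrist'); save(im,'w4.png')
"
```

```text
time: 11.75
tool_pos: [0.5301, 0.0012, 0.1355]
ee_rot: [-3.133, 0.794, -3.018]
wrist_force: [-1.0, 0.0, -0.3]
width: 0.0006
finger_force: 0.0
t 11.75 tcp [0.5301 0.0012 0.1355] tipbal [-0.0956 -0.0513  0.1179] ztool bal [ 0.713 -0.001 -0.701] ytool [-0.005  1.    -0.006] w 0.001
```

View pics/s4.png

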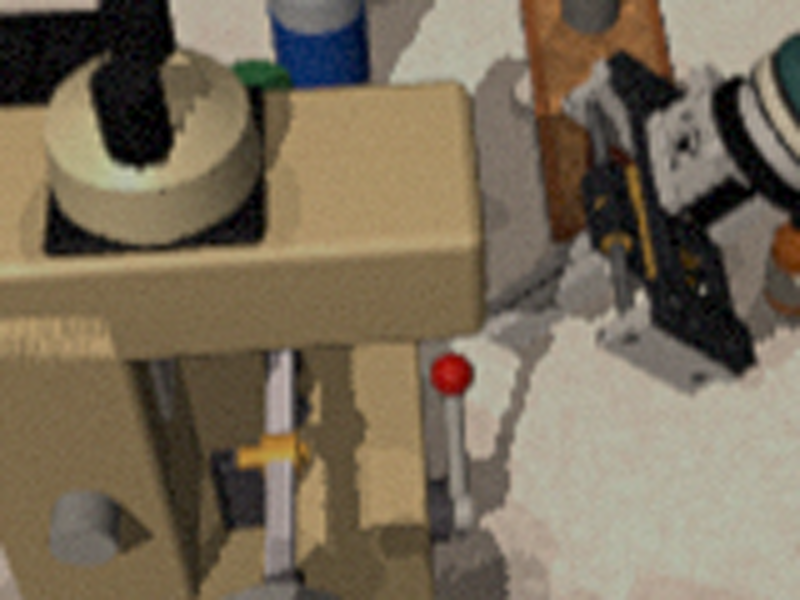

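View pics/w4.png

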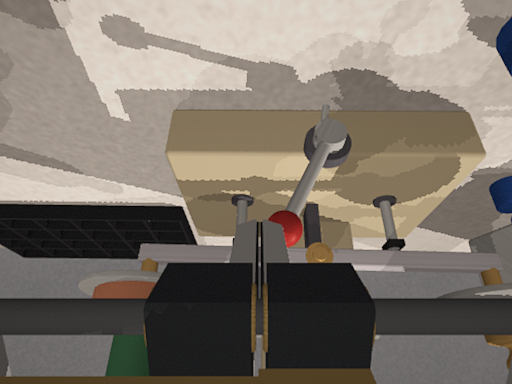

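```bash
python3 -m handwheel '[[[0,0,0],[-0.1,-0.2,0.1],1],[[0,0,0],[-0.1,-0.3,0.1],1],[[0,0,0],[0,0,0],1]]'
python3 - <<'E'
from b import *
pose()
for n in("top","scene"):
    im,d,P,K,T=snap(n); Q=np.apply_along_axis(bal,1,P.reshape(-1,3)).reshape(P.shape)
    x,y,z=Q[...,0],Q[...,1],Q[...,2]
    hsv=cv2.cvtColor(im,cv2.COLOR_RGB2HSV); H,S=hsv[...,0],hsv[...,1]
    m=(x>-.12)&(x<-.06)&(np.abs(y)<.09)&(z>.06)&(z<.16)&((H<8)|(H>172))&(S>150); print(n,"ball",Q[m].mean(0).round(4))
    m=(x>-.115)&(x<.0)&(y>-.12)&(y<.09)&(z>.055)&(z<.2); p=Q[m]
    for k in range(0,len(p),max(1,len(p)//25)): print(p[k].round(3),im[m][k])
E
```

```text
time: 12.15
tool_pos: [0.5198, -0.0252, 0.1427]
ee_rot: [-3.135, 0.791, -3.023]
wrist_force: [0.3, -0.1, -0.5]
width: 0.0003
finger_force: 0.0
t 12.15 tcp [ 0.5198 -0.0252  0.1427] tipbal [-0.1089 -0.0765  0.1252] ztool bal [ 0.711 -0.003 -0.703] ytool [-0.     1.    -0.005] w 0.0
top ball [-0.0936 -0.0438  0.1273]
[-0.001 -0.107  0.157] [96 60 43]
[-0.006 -0.117  0.146] [97 58 38]
[-0.001 -0.082  0.118] [91 84 79]
[-0.013 -0.119  0.146] [98 60 39]
[-0.003 -0.086  0.11 ] [79 73 68]
[-0.004 -0.05   0.116] [144 136 131]
[-0.008 -0.089  0.113] [70 62 54]
[-0.007 -0.053  0.112] [89 82 74]
[-0.022 -0.111  0.143] [72 63 56]
[-0.026 -0.114  0.142] [76 67 60]
[-0.029 -0.107  0.144] [78 71 60]
[-0.004 -0.067  0.057] [57 51 45]
[-0.008  0.073  0.113] [66 62 55]
[-0.008  0.071  0.098] [67 58 45]
[-0.028 -0.115  0.056] [100  86  61]
[-0.063 -0.086  0.057] [156 132  93]
[-0.058  0.087  0.055] [100  86  62]
[-0.091 -0.035  0.126] [134  48  37]
[-0.077 -0.005  0.06 ] [80 71 58]
[-0.071  0.074  0.057] [110  95  68]
[-0.097 -0.034  0.12 ] [110  55  48]
[-0.084 -0.005  0.062] [63 59 54]
[-0.102 -0.047
[... 362 characters left out ...]
113] [147 136 121]
[-0.001 -0.032  0.117] [176 164 160]
[-0.096 -0.033  0.1  ] [117 107  96]
[-0.096 -0.031  0.094] [113 104  95]
[-0.095 -0.027  0.089] [104  98  90]
[-0.095 -0.021  0.089] [96 89 81]
[-0.089 -0.018  0.084] [150 140 130]
[-0.004  0.005  0.12 ] [181 147  66]
[-0.013  0.002  0.11 ] [119  92  44]
[-0.006  0.01   0.113] [125 106  89]
[-0.006  0.018  0.117] [96 92 89]
[-0.001  0.024  0.118] [161 148 144]
[-0.006  0.026  0.116] [96 89 88]
[-0.082  0.002  0.062] [68 60 63]
[-0.001  0.038  0.12 ] [158 147 145]
[-0.079  0.011  0.061] [76 71 71]
[-0.001  0.047  0.117] [158 147 144]
[-0.006  0.06   0.119] [86 77 80]
[-0.003  0.074  0.118] [119 108 110]
[-0.001  0.082  0.118] [98 90 83]
```

Run:
```python
from b import *
pose()
im,d,P,K,T=snap("wrist")
hsv=cv2.cvtColor(im,cv2.COLOR_RGB2HSV); H,S=hsv[...,0],hsv[...,1]
Q=np.apply_along_axis(bal,1,P.reshape(-1,3)).reshape(P.shape)
m=((H<8)|(H>172))&(S>150)&(np.abs(Q[...,1])<.09)&(d<.4); v,u=np.nonzero(m)
print("ball px",u.mean(),v.mean(),len(u),"bal",np.median(Q[m],0).round(4),np.nanmin(Q[m],0).round(3),np.nanmax(Q[m],0).round(3))
M=robot.get_obs(); 
from scipy.spatial.transform import Rotation as R
A=R.from_euler("xyz",M["ee_rot"]).as_matrix(); L=(P-M["tool_pos"])@A
m=(np.abs(L[...,1])<.03)&(L[...,2]>-.08)&(L[...,2]<.05)&(np.abs(L[...,0])<.02)
p=L[m]; v,u=np.nonzero(m); i=v.argmin() if len(v) else 0
print(len(p),p.min(0).round(4),p.max(0).round(4))
for z0 in np.arange(-.08,.05,.01):
    q=p[(p[:,2]>=z0)&(p[:,2]<z0+.01)]
    if len(q): print(z0.round(3),len(q),q.min(0).round(4),q.max(0).round(4))
```

```text
t 12.25 tcp [ 0.5192 -0.0239  0.1411] tipbal [-0.1093 -0.0751  0.1235] ztool bal [ 0.709 -0.001 -0.705] ytool [-0.002  1.    -0.003] w 0.001
ball px 303.0274725274725 225.0010989010989 910 bal [-0.1007 -0.046   0.1194] [-0.15  -0.076  0.048] [ 0.05  -0.034  0.15 ]
3012 [-0.0174 -0.0129 -0.0681] [0.0119 0.03   0.0466]
-0.07 151 [ 0.0041 -0.0028 -0.0681] [ 0.0115  0.0021 -0.06  ]
-0.06 191 [ 0.0086 -0.0125 -0.0599] [ 0.0116  0.0116 -0.05  ]
-0.05 572 [ 0.0089 -0.0129 -0.05  ] [ 0.0119  0.0122 -0.04  ]
-0.04 549 [-0.0068 -0.0128 -0.04  ] [ 0.0118  0.0121 -0.03  ]
-0.03 416 [ 0.0087 -0.0129 -0.03  ] [ 0.0114  0.0119 -0.02  ]
-0.02 326 [ 0.0088 -0.0127 -0.0199] [ 0.0115  0.0119 -0.01  ]
-0.01 241 [ 0.0089 -0.0125 -0.01  ] [ 0.0113  0.0117 -0.    ]
-0.0 30 [ 0.009  -0.0057  0.    ] [0.0113 0.0049 0.0036]
0.02 11 [-0.0086  0.026   0.0293] [-0.0023  0.03    0.03  ]
0.03 471 [-0.0174  0.0183  0.0301] [0.0048 0.03   0.04  ]
0.04 54 [-0.0142  0.0184  0.04  ] [0.0051 0.0299 0.0466]
```

```bash
python3 -m handwheel '[[[0,0,0],[0.02,-0.2,0],1],[[0,0,0],[0.4,0.05,-0.42],1],[[0,0,0],[0.43,0.05,-0.45],1],[[0,0,0],[0,0,0],1]]';  python3 -m handwheel '[[[0,0,0],[-0.02,0.15,0],1],[[0,0,0],[-0.02,0.15,0],1],[[0,0,0],[-0.02,0.15,0],1]]'; python3 -c "
from b import *
pose()"
```

```text
time: 12.7
tool_pos: [0.5602, -0.0267, 0.0913]
ee_rot: [3.14, 0.779, -3.024]
wrist_force: [-0.4, 1.1, 0.2]
width: 0.0003
finger_force: 0.0
time: 13.0
tool_pos: [0.559, -0.0064, 0.0982]
ee_rot: [-3.134, 0.79, -3.021]
wrist_force: [-1.2, -4.1, 1.4]
width: 0.0005
finger_force: 1.8
t 13.0 tcp [ 0.559  -0.0064  0.0982] tipbal [-0.0678 -0.0622  0.0806] ztool bal [ 0.711 -0.002 -0.704] ytool [-0.002  1.    -0.005] w 0.0
```

```bash
python3 -m handwheel '[[[0,0,0],[-0.02,0.15,0],1],[[0,0,0],[-0.02,0.15,0],1]]'; python3 -m handwheel '[[[0,0,0],[-0.02,0.15,0],1],[[0,0,0],[-0.02,0.15,0],1]]'
```

```text
time: 13.2
tool_pos: [0.5567, 0.0089, 0.0982]
ee_rot: [-3.135, 0.79, -3.021]
wrist_force: [-0.8, -2.1, 0.5]
width: 0.0005
finger_force: 0.9
time: 13.4
tool_pos: [0.5541, 0.0243, 0.0974]
ee_rot: [-3.136, 0.788, -3.021]
wrist_force: [-0.6, -0.8, -0.2]
width: 0.0004
finger_force: 0.6
```

```bash
python3 -m handwheel '[[[0,0,0],[-0.02,0.15,0],1],[[0,0,0],[-0.02,0.15,0],1],[[0,0,0],[-0.02,0.15,0],1],[[0,0,0],[-0.02,0.15,0],1],[[0,0,0],[-0.02,0.15,0],1]]'
python3 - <<'E'
from b import *
pose()
im,d,P,K,T=snap("wrist"); save(im,"w5.png")
Q=np.apply_along_axis(bal,1,P.reshape(-1,3)).reshape(P.shape)
hsv=cv2.cvtColor(im,cv2.COLOR_RGB2HSV); H,S=hsv[...,0],hsv[...,1]
m=((H<8)|(H>172))&(S>150)&(abs(Q[...,1])<.09)&(d<.4); print(m.sum(),np.median(Q[m],0).round(3))
E
```

```text
time: 13.9
tool_pos: [0.5489, 0.0621, 0.0973]
ee_rot: [-3.137, 0.788, -3.022]
wrist_force: [-1.0, 0.2, -0.8]
width: 0.0005
finger_force: 0.0
t 13.9 tcp [0.5489 0.0621 0.0973] tipbal [-0.0701  0.0071  0.0796] ztool bal [ 0.709  0.    -0.705] ytool [-0.004  1.    -0.003] w 0.001
115 [-0.101  0.033  0.113]
```

```bash
python3 -m handwheel '[[[0,0,0],[0.02,-0.15,0],1],[[0,0,0],[-0.5,-0.06,0.5],1],[[0,0,0],[-0.5,-0.06,0.5],1],[[0,0,0],[-0.5,-0.06,0.5],1],[[0,0,0],[-0.5,-0.06,0.5],1]]'
cat > beam.py <<'E'
from b import *
for k in range(3):
    out=[]
    for n in("top","scene"):
        t=robot.get_obs()["time"]; im,d,P,K,T=snap(n); Q=np.apply_along_axis(bal,1,P.reshape(-1,3)).reshape(P.shape); x,y,z=Q[...,0],Q[...,1],Q[...,2]
        hsv=cv2.cvtColor(im,cv2.COLOR_RGB2HSV); H,S=hsv[...,0],hsv[...,1]; 
        r=np.hypot(x,y-.15); m=(r>.028)&(r<.048)&(z>.11)&(z<.18); out.append(("P+",n,t,m.sum(),round(np.median(z[m]),4)))
        m=(np.hypot(x-.003,y+.15)<.015)&(z>.2)&(z<.28); out.append(("core",m.sum(),round(np.median(z[m]),4) if m.sum() else None))
        m=((H<8)|(H>172))&(S>150)&(abs(y)<.09)&(x<-.06)&(x>-.13)&(z>.08)&(z<.16); out.append(("ball",m.sum(),np.median(Q[m],0).round(3) if m.sum() else None))
    print(*out)
E
python3 beam.py; python3 -c "
from b import *
pose()"
```

```text
time: 14.45
tool_pos: [0.4513, 0.0427, 0.1964]
ee_rot: [-3.138, 0.782, -3.021]
wrist_force: [-35.0, -0.4, 7.6]
width: 0.001
finger_force: 0.0
('P+', 'top', 14.45, np.int64(391), np.float64(0.1568)) ('core', np.int64(65), np.float64(0.225)) ('ball', np.int64(27), array([-0.093,  0.044,  0.125])) ('P+', 'scene', 14.5, np.int64(830), np.float64(0.1565)) ('core', np.int64(17), np.float64(0.2247)) ('ball', np.int64(65), array([-0.091,  0.048,  0.124]))
('P+', 'top', 14.55, np.int64(399), np.float64(0.1566)) ('core', np.int64(67), np.float64(0.2259)) ('ball', np.int64(28), array([-0.093,  0.045,  0.126])) ('P+', 'scene', 14.6, np.int64(822), np.float64(0.1564)) ('core', np.int64(18), np.float64(0.2252)) ('ball', np.int64(65), array([-0.091,  0.048,  0.124]))
('P+', 'top', 14.65, np.int64(388), np.float64(0.1568)) ('core', np.int64(66), np.float64(0.2253)) ('ball', np.int64(28), array([-0.093,  0.045,  0.126])) ('P+', 'scene', 14.7, np.int64(831), np.float64(0.1565)) ('core', np.int64(17), np.float64(0.2249)) ('ball', np.int64(64), array([-0.091,  0.048,  0.124]))
t 14.75 tcp [0.4523 0.0423 0.1957] tipbal [-0.1684 -0.0017  0.178 ] ztool bal [ 0.708  0.    -0.707] ytool [-0.003  1.    -0.003] w 0.001
```

```bash
python3 -m handwheel '[[[0,0,0],[-0.05,0.43,0],1],[[0,0,0],[-0.05,0.43,0],1],[[0,0,0],[-0.05,0.43,0],1],[[0,0,0],[-0.05,0.43,0],1],[[0,0,0],[0,0,0],1]]'; python3 beam.py;  python3 -m handwheel '[[[0,0,0],[0,0,0],1],[[0,0,0],[0,0,0],1],[[0,0,0],[0,0,0],1],[[0,0,0],[0,0,0],1],[[0,0,0],[0,0,0],1]]'; python3 beam.py;python3 -m handwheel '[[[0,0,0],[0,0,0],1],[[0,0,0],[0,0,0],1],[[0,0,0],[0,0,0],1],[[0,0,0],[0,0,0],1],[[0,0,0],[0,0,0],1]]'; python3 -m handwheel '[[[0,0,0],[0,0,0],1],[[0,0,0],[0,0,0],1],[[0,0,0],[0,0,0],1],[[0,0,0],[0,0,0],1],[[0,0,0],[0,0,0],1]]';python3 beam.py
```

```text
time: 15.25
tool_pos: [0.4415, 0.1314, 0.1955]
ee_rot: [-3.137, 0.785, -3.015]
wrist_force: [-0.6, 0.2, 0.3]
width: 0.0005
finger_force: 0.0
('P+', 'top', 15.25, np.int64(388), np.float64(0.1567)) ('core', np.int64(59), np.float64(0.2247)) ('ball', np.int64(29), array([-0.093,  0.044,  0.126])) ('P+', 'scene', 15.3, np.int64(830), np.float64(0.1565)) ('core', np.int64(19), np.float64(0.2259)) ('ball', np.int64(65), array([-0.091,  0.048,  0.124]))
('P+', 'top', 15.35, np.int64(395), np.float64(0.157)) ('core', np.int64(64), np.float64(0.2255)) ('ball', np.int64(29), array([-0.093,  0.044,  0.127])) ('P+', 'scene', 15.4, np.int64(823), np.float64(0.1565)) ('core', np.int64(18), np.float64(0.225)) ('ball', np.int64(65), array([-0.091,  0.049,  0.124]))
('P+', 'top', 15.45, np.int64(387), np.float64(0.1568)) ('core', np.int64(66), np.float64(0.2253)) ('ball', np.int64(29), array([-0.094,  0.044,  0.126])) ('P+', 'scene', 15.5, np.int64(834), np.float64(0.1564)) ('core', np.int64(20), np.float64(0.2251)) ('ball', np.int64(65), array([-0.091,  0.049,  0.124]))
time: 16.05
tool_pos: [0.442
[... 1560 characters left out ...]
), np.float64(0.2251)) ('ball', np.int64(65), array([-0.091,  0.048,  0.124]))
('P+', 'top', 17.45, np.int64(396), np.float64(0.1571)) ('core', np.int64(62), np.float64(0.2261)) ('ball', np.int64(28), array([-0.094,  0.045,  0.127])) ('P+', 'scene', 17.5, np.int64(823), np.float64(0.1565)) ('core', np.int64(19), np.float64(0.2253)) ('ball', np.int64(63), array([-0.091,  0.049,  0.124]))
('P+', 'top', 17.55, np.int64(393), np.float64(0.1568)) ('core', np.int64(64), np.float64(0.2259)) ('ball', np.int64(28), array([-0.093,  0.044,  0.127])) ('P+', 'scene', 17.6, np.int64(824), np.float64(0.1565)) ('core', np.int64(21), np.float64(0.2248)) ('ball', np.int64(65), array([-0.091,  0.049,  0.125]))
```

Run:
```python
from b import *
t=pose()
print(((wor([-.068,.087,.080])-t)/.05).round(2))
```

```text
t 17.65 tcp [0.4426 0.128  0.1962] tipbal [-0.1684  0.0845  0.1785] ztool bal [ 0.707  0.    -0.707] ytool [-0.003  1.    -0.003] w 0.001
[ 1.99  0.28 -1.97]
```

```bash
python3 -m handwheel '[[[0,0,0],[0.4,0.06,-0.4],1],[[0,0,0],[0.5,0.07,-0.5],1],[[0,0,0],[0.5,0.07,-0.5],1],[[0,0,0],[0.45,0.06,-0.45],1],[[0,0,0],[0.13,0.02,-0.13],1]]';  python3 -m handwheel '[[[0,0,0],[0,0,0],1],[[0,0,0],[0.02,-0.15,0],1],[[0,0,0],[0.02,-0.15,0],1],[[0,0,0],[0.02,-0.15,0],1],[[0,0,0],[0.02,-0.15,0],1]]'; python3 -c "
from b import *
pose()"
```

```text
time: 18.15
tool_pos: [0.5412, 0.1416, 0.0932]
ee_rot: [-3.137, 0.779, -3.022]
wrist_force: [0.6, -0.0, -1.1]
width: 0.0003
finger_force: 0.0
time: 18.65
tool_pos: [0.5467, 0.1131, 0.1015]
ee_rot: [-3.14, 0.793, -3.023]
wrist_force: [-1.5, 4.7, 3.2]
width: 0.0002
finger_force: 2.4
t 18.65 tcp [0.5467 0.1131 0.1015] tipbal [-0.0665  0.058   0.0839] ztool bal [ 0.712  0.002 -0.702] ytool [-0.004  1.    -0.001] w 0.0
```

```bash
python3 -m handwheel '[[[0,0,0],[0.02,-0.15,0],1],[[0,0,0],[0.02,-0.15,0],1],[[0,0,0],[0.02,-0.15,0],1]]';  python3 -m handwheel '[[[0,0,0],[0.02,-0.15,0],1],[[0,0,0],[0.02,-0.15,0],1],[[0,0,0],[0.02,-0.15,0],1],[[0,0,0],[0.02,-0.15,0],1],[[0,0,0],[0.02,-0.15,0],1]]'; python3 -m handwheel '[[[0,0,0],[0.02,-0.15,0],1],[[0,0,0],[-0.02,0.15,0],1],[[0,0,0],[-0.5,-0.06,0.5],1],[[0,0,0],[-0.5,-0.06,0.5],1],[[0,0,0],[-0.5,-0.06,0.5],1]]';python3 -m handwheel '[[[0,0,0],[-0.4,-0.05,0.4],1],[[0,0,0],[0,0,0],1]]'; python3 beam.py; python3 -c "
from b import *
pose()"
```

```text
time: 18.95
tool_pos: [0.5489, 0.09, 0.1002]
ee_rot: [-3.138, 0.79, -3.021]
wrist_force: [-0.3, 1.7, -0.4]
width: 0.0008
finger_force: 0.9
time: 19.45
tool_pos: [0.5533, 0.0525, 0.0991]
ee_rot: [-3.138, 0.788, -3.021]
wrist_force: [-1.0, 1.9, -0.8]
width: 0.0005
finger_force: 0.7
time: 19.95
tool_pos: [0.4773, 0.0434, 0.1746]
ee_rot: [-3.136, 0.788, -3.02]
wrist_force: [0.6, -0.1, 0.2]
width: 0.0005
finger_force: 0.0
time: 20.15
tool_pos: [0.459, 0.0401, 0.1997]
ee_rot: [-3.131, 0.799, -3.018]
wrist_force: [0.5, 0.5, 0.2]
width: 0.0004
finger_force: 0.0
('P+', 'top', 20.15, np.int64(384), np.float64(0.1445)) ('core', np.int64(66), np.float64(0.2383)) ('ball', np.int64(28), array([-0.093, -0.044,  0.126])) ('P+', 'scene', 20.2, np.int64(807), np.float64(0.1442)) ('core', np.int64(49), np.float64(0.2371)) ('ball', np.int64(49), array([-0.091, -0.039,  0.124]))
('P+', 'top', 20.25, np.int64(381), np.float64(0.145)) ('core', np.int64(66), np.float64(0.2375)) ('ball', np.int64(28), array([-0.093, -0.044,  0.126])) ('P+', 'scene', 20.3, np.int64(821), np.float64(0.1443)) ('core', np.int64(48), np.float64(0.2368)) ('ball', np.int64(50), array([-0.091, -0.04 ,  0.124]))
('P+', 'top', 20.35, np.int64(384), np.float64(0.1445)) ('core', np.int64(64), np.float64(0.238)) ('ball', np.int64(28), array([-0.093, -0.044,  0.125])) ('P+', 'scene', 20.4, np.int64(822), np.float64(0.1442)) ('core', np.int64(48), np.float64(0.2375)) ('ball', np.int64(51), array([-0.091, -0.041,  0.124]))
t 20.45 tcp [0.4583 0.0408 0.1903] tipbal [-0.1626 -0.0039  0.1726] ztool bal [ 0.705  0.001 -0.709] ytool [-0.004  1.    -0.002] w 0.0
```

```bash
python3 -m handwheel '[[[-0.0094,0.083,0],[-0.3,0,0.2],1],[[-0.0094,0.083,0],[-0.3,0.2,0.2],1],[[-0.0094,0.083,0],[-0.3,0.5,0.2],1],[[-0.0094,0.083,0],[-0.3,0.6,0],1],[[-0.0094,0.083,0],[-0.3,0.7,0],1]]';python3 -m handwheel '[[[-0.0094,0.083,0],[-0.3,0.7,0],1],[[0,0,0],[-0.3,0.7,0],1],[[0,0,0],[-0.3,0.7,0],1],[[0,0,0],[-0.3,0.7,0],1],[[0,0,0],[-0.3,0.7,0],1]]'; python3 -m handwheel '[[[0,0,0],[-0.06,0.32,0],1],[[0,0,0],[0,0,0],1]]'
python3 - <<'E'
from h import *
im,d,P,K,T=snap("wrist"); save(im,"w6.png"); z=P[...,2]
m=(z>.108)&(z<.13)&(np.hypot(P[...,0]-.3435,P[...,1]-.3285)<.03); print(m.sum(),np.median(P[m],0) if m.sum() else 0)
for n in ("top","scene"):
    im,d,P,K,T=snap(n); z=P[...,2]
    m=(z>.105)&(z<.13)&(np.hypot(P[...,0]-.3435,P[...,1]-.3285)<.02); print(n,m.sum(),np.median(P[m],0) if m.sum() else 0)
E
```

```text
time: 20.95
tool_pos: [0.3838, 0.1418, 0.2225]
ee_rot: [-3.14, 0.125, -3.024]
wrist_force: [0.5, -0.2, -0.0]
width: 0.0005
finger_force: 0.0
time: 21.45
tool_pos: [0.3079, 0.3173, 0.2202]
ee_rot: [-3.14, -0.004, -3.024]
wrist_force: [-0.1, 0.1, 0.2]
width: 0.0006
finger_force: 0.0
time: 21.65
tool_pos: [0.3047, 0.3334, 0.2201]
ee_rot: [-3.14, -0.005, -3.02]
wrist_force: [0.2, 0.3, -0.2]
width: 0.0007
finger_force: 0.0
2 [0.33411464 0.32594907 0.10875053]
top 0 0
scene 75 [0.34627289 0.33166862 0.11601923]
```

```bash
python3 -m handwheel '[[[0,0,0],[0,0,-0.6],1],[[0,0,0],[0,0,-0.7],1],[[0,0,0],[0,0,-0.7],1],[[0,0,0],[0,0,-0.5],1],[[0,0,0],[0,0,0],1]]';python3 -m handwheel '[[[0,0,0],[0.15,-0.01,0],1],[[0,0,0],[0.15,-0.01,0],1],[[0,0,0],[0.15,-0.01,0],1],[[0,0,0],[0.15,-0.01,0],1],[[0,0,0],[0.15,-0.01,0],1]]'
```

```text
time: 22.3
tool_pos: [0.3038, 0.3284, 0.093]
ee_rot: [-3.136, -0.009, -3.026]
wrist_force: [-0.7, 0.2, -0.4]
width: 0.0006
finger_force: 0.0
time: 22.8
tool_pos: [0.3441, 0.3294, 0.0988]
ee_rot: [3.14, -0.0, -3.024]
wrist_force: [-2.9, 0.6, 2.0]
width: 0.0005
finger_force: 1.3
```

```bash
python3 -m handwheel '[[[0,0,0],[0.15,-0.01,0],1],[[0,0,0],[0.15,-0.01,0],1],[[0,0,0],[0.15,-0.01,0],1],[[0,0,0],[0.15,-0.01,0],1]]'; python3 -m handwheel '[[[0,0,0],[0.15,-0.01,0],1],[[0,0,0],[-0.3,0,0],1],[[0,0,0],[-0.3,0,0.6],1],[[0,0,0],[-0.3,-0.3,0.9],1],[[0,0,0],[-0.3,-0.4,0.9],1]]'; python3 -m handwheel '[[[0,0,0],[0,-1,0.4],1],[[0,0,0],[0,-1,0],1],[[0,0,0],[0,-0.6,0],1],[[0,0,0],[0,0,0],1]]'; python3 beam.py
python3 - <<'E'
from b import *
im,d,P,K,T=snap("scene"); z=P[...,2]; save(cv2.resize(im,(800,600)),"s9.png")
m=(z>.1)&(z<.13)&(abs(P[...,0]-.377)<.07)&(abs(P[...,1]-.327)<.04); print(m.sum(),np.median(P[m],0).round(3))
E
```

```text
time: 23.2
tool_pos: [0.374, 0.3268, 0.097]
ee_rot: [-3.142, -0.001, -3.024]
wrist_force: [-1.5, -0.2, -0.2]
width: 0.0006
finger_force: 0.5
time: 23.7
tool_pos: [0.3192, 0.2917, 0.2165]
ee_rot: [-3.141, -0.003, -3.023]
wrist_force: [0.9, -0.0, 0.2]
width: 0.0007
finger_force: 0.0
time: 24.1
tool_pos: [0.3205, 0.1634, 0.2351]
ee_rot: [-3.141, 0.001, -3.029]
wrist_force: [-0.1, -0.0, -0.6]
width: 0.0003
finger_force: 0.0
('P+', 'top', 24.1, np.int64(389), np.float64(0.1449)) ('core', np.int64(65), np.float64(0.2384)) ('ball', np.int64(28), array([-0.094, -0.044,  0.126])) ('P+', 'scene', 24.15, np.int64(820), np.float64(0.1443)) ('core', np.int64(44), np.float64(0.2371)) ('ball', np.int64(50), array([-0.091, -0.04 ,  0.125]))
('P+', 'top', 24.2, np.int64(389), np.float64(0.1449)) ('core', np.int64(64), np.float64(0.2375)) ('ball', np.int64(27), array([-0.093, -0.044,  0.126])) ('P+', 'scene', 24.25, np.int64(816), np.float64(0.1443)) ('core', np.int64(47), np.float64(0.2372)) ('ball', np.int64(51), array([-0.09 , -0.04 ,  0.124]))
('P+', 'top', 24.3, np.int64(381), np.float64(0.1441)) ('core', np.int64(62), np.float64(0.2378)) ('ball', np.int64(27), array([-0.093, -0.044,  0.127])) ('P+', 'scene', 24.35, np.int64(818), np.float64(0.1442)) ('core', np.int64(48), np.float64(0.2375)) ('ball', np.int64(50), array([-0.09 , -0.04 ,  0.124]))
78 [0.413 0.326 0.115]
```

View pics/s9.png

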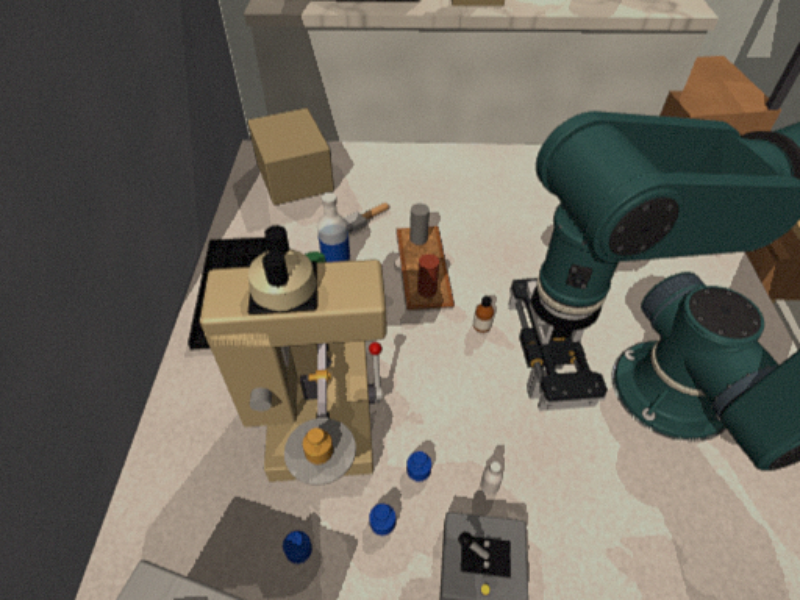

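The picture shows the lamp toggle tip at pixel (465,538), now at the back (x = 0.413, off). The arrest lever is back at its -y end with the ball at (375,348), the brass weight is on its pan at (317,443), and the bench is undisturbed. The measured core top is 0.238 m, as it should be standing in the dish.

```bash
python3 -c "
from bench import robot
print(robot.close_job())"
```

```text
the job is handed in; nothing more can be done
None
```

The job is handed in: the green core stands in the dish, the beam was released, watched at rest for about 3 s and arrested again, and the lamp was then switched off, all by about 24 s; the one blemish is that my first reach for the lever pressed its ball with about 75 N at the wrist (limit 120 N), through the fingertips as far as I can tell, before I backed off and came in deeper.

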